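Lock the processor lever and offer up the heatsink

ROBOT

A 6-joint arm with a two-finger parallel gripper is mounted at the origin on the work surface. World frame = base frame: x ahead of the robot, y to its left, z up, the work surface at z = 0. Lengths are in mm, angles in rad, forces in N, time in s.
With the tool pointing down it reaches from about 350 to 775 mm from the base axis. Payload 5.5 kg.
Tool frame: the origin (TCP) lies on the centre line of the jaws, within the pads' length; the fingertips stand arm.tip_extent ahead of it and the grasp point (between the pads) lies 5 mm behind it (arm.tip_extent is the distance from the TCP to the fingertips, in mm); z points along the fingers, y is the line along which they close (so a half turn about z gives the same grasp; the last joint's range is limited). The gripper opens to 85 mm and grips with 20 to 120 N. Pads are 22 mm wide; open, the fingers measure 114 mm over their backs; the gripper's body (76 mm by 85 mm) begins 54 mm behind the grasp point. The pads swing forward as they close: fully open they stand 13 mm farther back than shut.
Start: joints at [-1.487, 0.313, 0.046, 1.304, 0, 1.431], TCP at [127.605, -560.702, 245.323] pointing down, gripper open.
Joint ranges: [-2.76, 2.76], [-0.86, 1.69], [-1.03, 1.26], [-2.2, 2.34], [-1.47, 1.5], [-3.14, 3.14]. Speed limits (rad/s): [2.57, 2.57, 3.14, 3.14, 3.14, 3.14].

INTERFACE

Orientations are given as a unit quaternion [x, y, z, w].
In Python, from workcell import sensors, capture, ticket, spotter, arm gives the robot as it stands.
- The arm moves only by the shell command python3 -m jog 'ROWS' [FORCE]. ROWS is JSON, a list of rows, each an object of numbers: "tx", "ty", "tz": the shift along the world's x, y, z in mm; "rx", "ry", "rz": the turn, a rotation vector about the world's x, y, z in rad; "grip": the closure, from 0 (fully open) to 1 (shut). In form: [{"tx": .., "ty": .., "tz": .., "rx": .., "ry": .., "rz": .., "grip": ..}, ...]. A call has 1 to 20 rows; each row is the pose to reach, as a shift and turn from the pose commanded when the call began; what a row does not reach only later rows make up. A row lasts 1/12 s, in which the tool goes at most 41.7 mm and 7.16 degrees, less where a joint would pass 70% of its speed; a pose out of reach is approached as far as the arm can. A call with a gripper value outside its range is refused whole. The fingers move at their own pace and stop on an object; FORCE is the grip in N (left out, the last holds). Time passes only in rows, so rows that repeat a pose let the fingers close. It gives the time, the measured TCP pose, the force, the opening and the grip force at its end, in the units of the state.
- sensors.get_state(): the state, without advancing time (a new reading comes with each control period).
- capture(name): name is "scene" or "top" or "wrist"; returns a dict with "img" (400x640x3 uint8, red, green, blue), "vfov" (degrees; the focal length in pixels is half the picture's height over the tangent of half this angle, whatever the lens; pixels are square), "cx", "cy" (the principal point, pixels), "R" (3x3) and "t" (3): a world point X has camera coordinates R X + t. Camera axes: x right, y down, z forward; pixel columns grow to the right and rows downward; lengths in mm; the calibration is good to about 2 mm. A picture is of the moment at which its call begins. There is no depth.
- ticket.sign_off(): hands the job in; it is judged then, once.
Trained networks look in a picture, given as the dict that the camera call returned (one of the last four; its "shot" number tells which), for a name from the list of things; names that differ only in an ending like _2 or _b are one class to them, and where a whole thing is asked for, a point or a joint stands for the part that bears it (a point fixed in the world has none). Each returns a list of dicts, best first, with "confidence" (0 to 1); they miss things now and then, are a little off and sometimes report something else, mostly with a low value. They report only what shows in the picture. A call takes as long as a camera call. They do not tell look-alikes from the thing itself.
- spotter.regions_of(picture, label): "pixels" (400x640 bool, what is visible of it) and "extent" ([left, top, right, bottom] in pixels, round what is visible of it).
The state is a dict: "time_s": time; "qpos": joint angles; "qvel": joint speeds; "tau": joint torques, N m; "tool_pos": TCP position; "eef_rot": TCP orientation; "contact_force": force on the tool from outside, world axes, zero at the start; "torque": the same for the moment, N m; "grip_width": opening from 0.0 (shut) to 1.0 (fully open); "finger_force": force on a finger pad.
Only numpy, scipy, OpenCV 4.12 (cv2) and the standard library are available. Lean on these libraries where they do the work, as an engineer would, in place of code of your own. Each camera call takes 0.05 s, during which the arm holds its last target. There are 200 camera calls.

TASK

Swing the processor socket's load lever down until it lies fully in its catch. Then pick up the heatsink and hold it level over the processor, about 1 cm above the four threaded posts, with each of its four screw holes lined up over a post; there is fresh paste on the processor, so the heatsink must not touch the board or anything on it, and leave the bottle, solder spool and screwdriver alone. Finish while still holding the heatsink there, steady: do not lower it or let go.

Things in the scene. Friction and masses are not known exactly. Their poses are not given: they have to be found in the camera images.
- board: Dark green main board 170 x 170 mm on a tray 186 x 186 mm, fixed. Origin under the socket's middle at the top of the level 4 mm mat; board middle at x -10, y +10 mm. Heights above origin: board top 18, processor 26.5, post tops 25.5; ports 45 (y over 77), plug and slots 29 (x under -49 or y under -64), small parts 26 (x over 65). Lever on the +x side; x 38 to 62, y -52 to 50 is free above 20 mm.
- post0 (a point): Centre of the top of threaded post 0 of 4, a steel post 9 mm across with a 4 mm thread, at x 28, y 47, z 25.5 mm of the board's frame. Same axes as the board.
- post1 (a point): Centre of the top of threaded post 1 of 4, a steel post 9 mm across with a 4 mm thread, at x -28, y 47, z 25.5 mm of the board's frame. Same axes as the board.
- post2 (a point): Centre of the top of threaded post 2 of 4, a steel post 9 mm across with a 4 mm thread, at x -28, y -47, z 25.5 mm of the board's frame. Same axes as the board.
- post3 (a point): Centre of the top of threaded post 3 of 4, a steel post 9 mm across with a 4 mm thread, at x 28, y -47, z 25.5 mm of the board's frame. Same axes as the board.
- lever (a joint): Socket's load lever, a bent steel wire 75 mm long, hinged at the socket's +y end (towards the ports). 0 = lying level in its U-shaped catch (closed, end stop); grows as the tab rises, 1.57 = upright, 1.9 = fully open. Starts between 0.8 and 1.45. Stiff (about 0.8 N at the tab), stays where it is left.
- lever_tab (a point): Centre of the lever's finger tab: white sleeve 6.4 mm thick, 22 mm long, along the board's x axis, sticking out to +x from the wire. Moves on a 75 mm circle about lever_hinge in the board's y-z plane; closed it is at x 51, y -42, z 21.5 mm of the board's frame (its underside just above the board).
- lever_hinge (a point): Point on the hinge axis level with the tab's middle, at x 51, y 33, z 21.5 mm of the board's frame. The axis runs along the board's x. When closed the tab lies 75 mm from here towards the board's -y.
- heatsink: Loose aluminium heatsink, 0.24 to 0.42 kg, on the mat. Origin: centre of its underside, z up. Base plate 78 (x) x 116 (y) x 5 mm with four 8 mm screw holes; on it a block of fins 54 (x) x 78 (y) mm, 5 to 45 mm above the underside, fins along y: grip it across x by its flat sides (54 mm). Turned half round it is the same and fits as well.
- hole0 (a point): Centre of heatsink screw hole 0 of 4 at the underside, at x 28, y 47 mm of the heatsink's frame.
- hole1 (a point): Centre of heatsink screw hole 1 of 4 at the underside, at x -28, y 47 mm of the heatsink's frame.
- hole2 (a point): Centre of heatsink screw hole 2 of 4 at the underside, at x -28, y -47 mm of the heatsink's frame.
- hole3 (a point): Centre of heatsink screw hole 3 of 4 at the underside, at x 28, y -47 mm of the heatsink's frame.
- bottle: White alcohol bottle, 58 mm wide and 150 mm tall, standing on the mat beyond the work. Origin at the centre of its foot. Leave alone.
- spool: Solder spool standing on its flange, 54 mm wide and 30 mm high. Origin at the centre of its foot. Leave alone.
- driver: Screwdriver with a black handle lying on the mat, 150 mm long. Leave alone.
There are look-alikes about, which are no part of the job. What is shaped like the heatsink but blue or purple is not meant.

How it is judged:
By the outcome, as a careful person would: the job done as asked, in the order asked, and still so for the second after the job is handed in, while the arm keeps its last pose, push and grip.
It also fails if it takes over 64 s, if anything falls off the work surface, if the arm or the gripper's body presses on something with over 40 N, if the wrist force passes 120 N, or if a joint passes its speed limit or range.

## Working session

There is one attempt and no reset: what is moved stays moved. The work goes in short steps, Python scripts to look and compute and a shell command to move; the robot and the scene stay as the last step left them, time stands still between calls to the robot, and variables do not carry over. Pictures are saved under pics/ and viewed, at most 10 in all, crops included, and the job is handed in when it is done.

```bash
ls; mkdir -p pics; python3 - <<'E'
from workcell import sensors, capture, spotter, arm
import cv2, numpy as np
print(arm.tip_extent, sensors.get_state())
ims=[]
for n in("scene","top"):
    c=capture(n); print(n,c["vfov"],c["cx"],c["cy"],np.round(c["R"],4).tolist(),np.round(c["t"],1).tolist())
    for l in("board","heatsink","lever_tab","lever"):
        for r in spotter.regions_of(c,l): print(l,r["extent"],r["confidence"],r["pixels"].sum())
    ims.append(c["img"])
cv2.imwrite("pics/scene1.png",ims[0][:,:,::-1]);cv2.imwrite("pics/top1.png",ims[1][:,:,::-1])
E
```

```text
pics
14.0 {'time_s': 0.0, 'qpos': array([-1.48657327e+00,  3.14028022e-01,  4.49763498e-02,  1.30356682e+00,
        1.49008680e-05,  1.43118757e+00]), 'qvel': array([-0.00150594, -0.00015508,  0.00098652, -0.00020777,  0.0008819 ,
        0.00144247]), 'tau': array([ 1.18233006e-04, -4.80626822e+01,  2.98533064e+01,  1.92877860e-02,
       -9.59000226e-05, -1.09313492e-08]), 'tool_pos': array([ 127.58109289, -560.18337913,  244.39203447]), 'eef_rot': array([ 9.93743537e-01,  1.11682371e-01,  3.26748484e-05, -9.10527865e-04]), 'contact_force': array([ 0.63492995,  0.47596401, -0.05139197]), 'torque': array([ 0.01767425, -0.04987917,  0.04556044]), 'finger_force': 0.0, 'grip_width': 0.9970581124126474}
scene 53.10711297035252 327.08714422403887 200.12985314270136 [[-0.1906, 0.9816, 0.0115], [0.7425, 0.1518, -0.6524], [-0.6421, -0.1158, -0.7578]] [-48.1, -349.1, 1474.6]
board [150.8, 173.8, 234.9, 227.3] 0.94 3269
heatsink [372.6, 143.5, 414.5, 164.9] 0.89 805
heatsink [460.6, 186.6, 515.1, 221.9] 0.69 1033
heatsink [336.2, 206.2, 389.9, 239.9] 0.66 1197
lever_tab [165.0, 197.8, 196.7, 206.6] 0.36 40
lever [148.4, 174.9, 233.6, 230.6] 0.52 3292
lever [168.2, 192.9, 166.4, 201.9] 0.51 17
top 52.12499586490114 323.2077779772785 203.62218608231007 [[0.0137, -0.9999, 0.0002], [-0.9983, -0.0137, -0.0573], [0.0573, 0.0006, -0.9984]] [134.7, 483.0, 1275.9]
board [418.3, 158.2, 479.9, 222.1] 0.61 3440
heatsink [245.4, 275.3, 289.4, 305.0] 0.89 864
heatsink [160.3, 221.8, 204.6, 256.2] 0.74 890
heatsink [357.6, 218.5, 373.2, 232.0] 0.52 239
heatsink [265.3, 173.1, 312.1, 211.0] 0.29 914
lever [456.7, 166.1, 462.1, 174.5] 0.54 20
lever [269.3, 175.6, 308.9, 210.2] 0.3 881
```

```bash
python3 - <<'E'
import cv2
a=cv2.imread("pics/scene1.png")[100:270,120:560];b=cv2.imread("pics/top1.png")[120:330,140:520]
a=cv2.resize(a,(776,300));b=cv2.resize(b,None,fx=2.1,fy=2.1,interpolation=cv2.INTER_CUBIC)
cv2.imwrite("pics/a.png",a);cv2.imwrite("pics/b.png",b)
E
```

```text
(no output)
```

View pics/a.png

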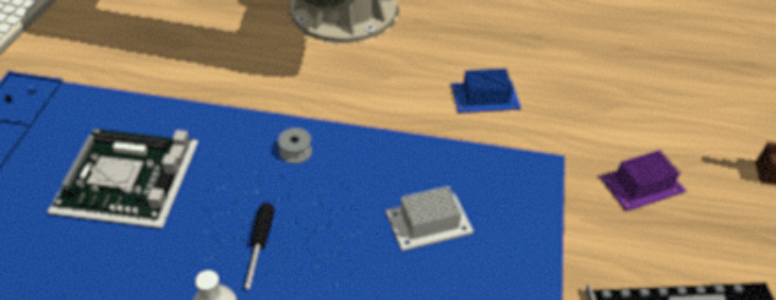

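View pics/b.png

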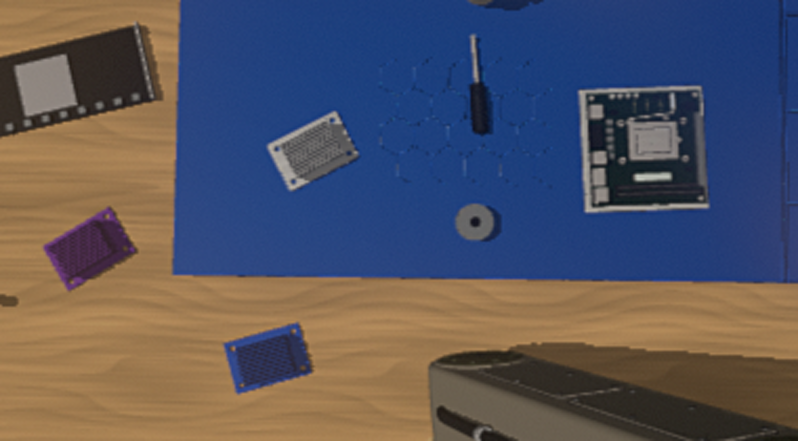

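The first crop shows the grey heatsink and the board on the blue mat, with blue and purple copies off it. In the full top image the heatsink is near (289,191) and the board near (447,190). The ports are on the left, so board +y points roughly along world +y and the lever side, +x, points away from the robot.

```bash
cat > h.py <<'E'
import numpy as np, cv2
from workcell import sensors, capture, spotter, arm
from scipy.spatial.transform import Rotation as Ro
from scipy.optimize import least_squares
def f(c): return 200/np.tan(np.radians(c["vfov"]/2))
def proj(c,X):
    p=np.atleast_2d(X)@np.array(c["R"]).T+c["t"]; return p[:,:2]/p[:,2:]*f(c)+[c["cx"],c["cy"]]
def back(c,uv,z):
    uv=np.atleast_2d(uv); d=np.c_[(uv-[c["cx"],c["cy"]])/f(c),np.ones(len(uv))]@np.array(c["R"])
    o=-np.array(c["R"]).T@c["t"]; return o+d*((z-o[2])/d[:,2])[:,None]
def rz(P,a,t): c,s=np.cos(a),np.sin(a); P=np.asarray(P,float); return P@np.array([[c,s,0],[-s,c,0],[0,0,1]])+t
E
python3 - <<'E'
from h import *
c=capture("top")
k=lambda p:np.array(p)/2.1+[140,120]
T=back(c,k([(580,90),(702,87),(709,208),(586,212)]),12); print("tray",T.round(),T.mean(0).round())
H=back(c,k([(334,112),(358,155),(292,190),(267,150)]),6); print("hs",H.round(),H.mean(0).round(1))
E
```

```text
tray [[ 615. -152.   12.]
 [ 622. -337.   12.]
 [ 439. -346.   12.]
 [ 431. -161.   12.]] [ 527. -249.   12.]
hs [[577. 220.   6.]
 [512. 182.   6.]
 [458. 281.   6.]
 [518. 320.   6.]] [516.3 250.7   6. ]
```

```bash
R='{"tx":390,"ty":300,"tz":80,"rz":-0.18,"grip":1}'; python3 -m jog '[{"tx":390,"ty":300,"tz":80,"rz":-0.18,"grip":1},{"tx":390,"ty":300,"tz":80,"rz":-0.18,"grip":1},{"tx":390,"ty":300,"tz":80,"rz":-0.18,"grip":1},{"tx":390,"ty":300,"tz":80,"rz":-0.18,"grip":1},{"tx":390,"ty":300,"tz":80,"rz":-0.18,"grip":1},{"tx":390,"ty":300,"tz":80,"rz":-0.18,"grip":1},{"tx":390,"ty":300,"tz":80,"rz":-0.18,"grip":1},{"tx":390,"ty":300,"tz":80,"rz":-0.18,"grip":1},{"tx":390,"ty":300,"tz":80,"rz":-0.18,"grip":1},{"tx":390,"ty":300,"tz":80,"rz":-0.18,"grip":1},{"tx":390,"ty":300,"tz":80,"rz":-0.18,"grip":1},{"tx":390,"ty":300,"tz":80,"rz":-0.18,"grip":1},{"tx":390,"ty":300,"tz":80,"rz":-0.18,"grip":1},{"tx":390,"ty":300,"tz":80,"rz":-0.18,"grip":1},{"tx":390,"ty":300,"tz":80,"rz":-0.18,"grip":1},{"tx":390,"ty":300,"tz":80,"rz":-0.18,"grip":1}]'
python3 - <<'E'
from h import *
c=capture("wrist"); print(c["vfov"], -np.array(c["R"]).T@c["t"], np.round(c["R"],3).tolist())
cv2.imwrite("pics/w1.png",c["img"][:,:,::-1]); np.savez("w1.npz",**{k:np.array(c[k]) for k in("img","vfov","cx","cy","R","t")})
for l in("board","lever_tab","lever","heatsink"):
    for r in spotter.regions_of(c,l): print(l,r["extent"],r["confidence"],r["pixels"].sum())
E
```

```text
67.11490926168585 [ 202.67587585 -542.89742902  373.80999231] [[0.223, -0.975, -0.0], [-0.93, -0.213, 0.301], [-0.294, -0.067, -0.954]]validation failed for argument at $[0]...
```

View pics/w1.png

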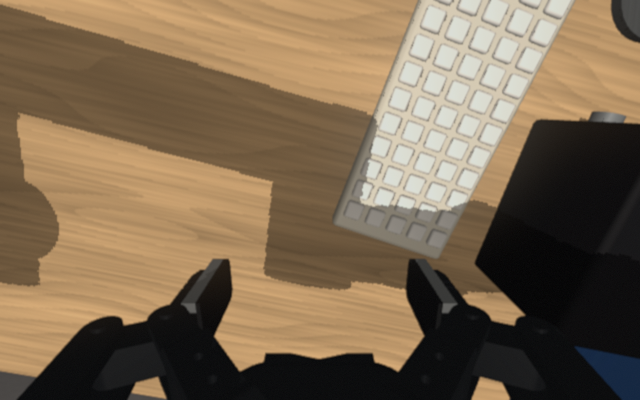

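The move was refused, so rows need every field. The picture shows the start area with only a keyboard. The fingers sit at (205,300) and (430,300), and the camera looks back from ahead of the TCP.

```bash
python3 -m jog '[{"tx":450,"ty":300,"tz":60,"rx":0,"ry":0,"rz":-0.18,"grip":1},{"tx":450,"ty":300,"tz":60,"rx":0,"ry":0,"rz":-0.18,"grip":1},{"tx":450,"ty":300,"tz":60,"rx":0,"ry":0,"rz":-0.18,"grip":1},{"tx":450,"ty":300,"tz":60,"rx":0,"ry":0,"rz":-0.18,"grip":1},{"tx":450,"ty":300,"tz":60,"rx":0,"ry":0,"rz":-0.18,"grip":1},{"tx":450,"ty":300,"tz":60,"rx":0,"ry":0,"rz":-0.18,"grip":1},{"tx":450,"ty":300,"tz":60,"rx":0,"ry":0,"rz":-0.18,"grip":1},{"tx":450,"ty":300,"tz":60,"rx":0,"ry":0,"rz":-0.18,"grip":1},{"tx":450,"ty":300,"tz":60,"rx":0,"ry":0,"rz":-0.18,"grip":1},{"tx":450,"ty":300,"tz":60,"rx":0,"ry":0,"rz":-0.18,"grip":1},{"tx":450,"ty":300,"tz":60,"rx":0,"ry":0,"rz":-0.18,"grip":1},{"tx":450,"ty":300,"tz":60,"rx":0,"ry":0,"rz":-0.18,"grip":1},{"tx":450,"ty":300,"tz":60,"rx":0,"ry":0,"rz":-0.18,"grip":1},{"tx":450,"ty":300,"tz":60,"rx":0,"ry":0,"rz":-0.18,"grip":1},{"tx":450,"ty":300,"tz":60,"rx":0,"ry":0,"rz":-0.18,"grip":1},{"tx":450,"ty":300,"tz":60,"rx":0,"ry":0,"rz":-0.18,"grip":1}]' && python3 - <<'E'
from h import *
c=capture("wrist"); print(c["vfov"], -np.array(c["R"]).T@c["t"])
cv2.imwrite("pics/w2.png",c["img"][:,:,::-1]); np.savez("w2.npz",**{k:np.array(c[k]) for k in("img","vfov","cx","cy","R","t")})
for l in("board","lever_tab","lever","heatsink"):
    for r in spotter.regions_of(c,l): print(l,r["extent"],r["confidence"],r["pixels"].sum())
E
```

```text
time_s: 2.13
tool_pos: [577.5, -260.5, 304.9]
eef_rot: [1.0, 0.022, -0.001, 0.0]
contact_force: [0.7, 0.6, -0.3]
grip_width: -0.003
finger_force: 0.0
67.11490926168585 [ 654.53011812 -256.36541775  433.2709399 ]
board [240.7, 133.8, 375.2, 261.4] 0.87 15500
lever_tab [296.5, 157.9, 330.1, 181.9] 0.64 117
lever [290.3, 161.1, 327.8, 182.7] 0.51 236
heatsink [0.0, 176.5, 18.0, 204.9] 0.71 292
heatsink [1.4, 331.6, 27.6, 375.8] 0.69 797
```

View pics/w2.png

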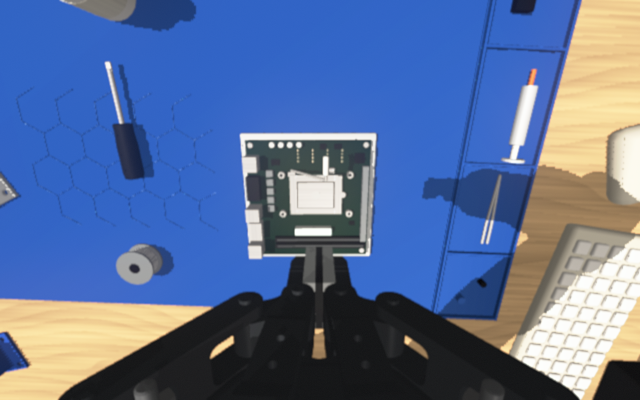

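The wrist picture shows the whole board at about (308,195). The white tab stands up at about (326,167), with the hinge to its left at about (295,177). I'll enlarge it to measure the posts and the tab.

```bash
python3 -c "
import cv2
a=cv2.imread('pics/w2.png')[130:250,233:381];cv2.imwrite('pics/w2c.png',cv2.resize(a,None,fx=5,fy=5,interpolation=cv2.INTER_CUBIC))"
```

```text
(no output)
```

View pics/w2c.png

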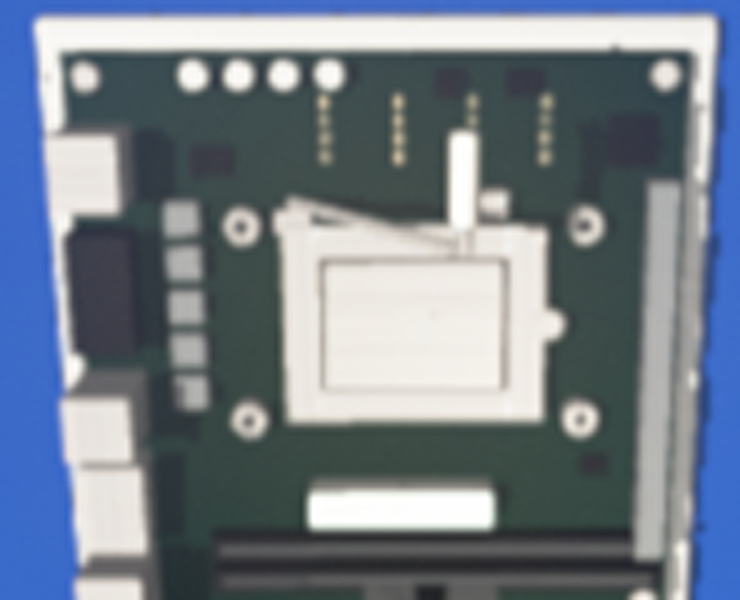

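The enlarged view shows four ringed posts at crop (241,227), (249,420), (579,420) and (585,226). The tab's sleeve is centred at (463,180).

```bash
python3 - <<'E'
from h import *
d=np.load("w2.npz"); c={k:d[k] for k in d.files}
k=lambda p:(np.array(p,float)-2)/5+[233,130]
uv=k([(241,227),(249,420),(579,420),(585,226)])
P=np.array([(28,47,25.5),(-28,47,25.5),(-28,-47,25.5),(28,-47,25.5)])
r=least_squares(lambda q:(proj(c,rz(P,q[2],[q[0],q[1],q[3]]))-uv).ravel(),[537,-259,0.03,4])
print("free z",r.x.round(3),np.abs(r.fun).max())
r=least_squares(lambda q:(proj(c,rz(P,q[2],[q[0],q[1],4]))-uv).ravel(),[537,-259,0.03])
q=r.x; print(q.round(4),np.abs(r.fun).max()); np.save("board.npy",q)
T=[q[0],q[1],4]; tab=k([(463,180)])[0]
tp=lambda a:rz([[51,33-75*np.cos(a),21.5+75*np.sin(a)]],q[2],T)
for a in np.arange(.6,1.6,.1): print(round(a,1),(proj(c,tp(a))[0]-tab).round(1))
print(sensors.get_state()["tool_pos"],Ro.from_quat(sensors.get_state()["eef_rot"]).as_matrix().round(3).tolist())
E
```

```text
free z [ 5.39777e+02 -2.56736e+02  4.80000e-02  2.95900e+00] 0.06545371589416504
[ 5.400619e+02 -2.567358e+02  4.760000e-02] 0.1178982651843512
0.6 [13.2 -2.7]
0.7 [ 9.8 -1.8]
0.8 [ 5.7 -1. ]
0.9 [ 1.  -0.3]
1.0 [-4.2  0.4]
1.1 [-9.8  1. ]
1.2 [-15.9   1.6]
1.3 [-22.3   2. ]
1.4 [-28.9   2.2]
1.5 [-35.6   2.4]
[ 576.44576517 -261.84504302  305.53985535] [[0.999, 0.042, -0.0], [0.042, -0.999, -0.0], [-0.0, 0.0, -1.0]]
```

```bash
python3 -m jog '[{"tx":15,"ty":-2.5,"tz":-100,"rx":0,"ry":0,"rz":0.005,"grip":1},{"tx":15,"ty":-2.5,"tz":-187,"rx":0,"ry":0,"rz":0.005,"grip":1},{"tx":15,"ty":-2.5,"tz":-187,"rx":0,"ry":0,"rz":0.005,"grip":1},{"tx":15,"ty":-2.5,"tz":-187,"rx":0,"ry":0,"rz":0.005,"grip":1},{"tx":15,"ty":-2.5,"tz":-187,"rx":0,"ry":0,"rz":0.005,"grip":1},{"tx":15,"ty":-2.5,"tz":-187,"rx":0,"ry":0,"rz":0.005,"grip":1},{"tx":15,"ty":-2.5,"tz":-187,"rx":0,"ry":0,"rz":0.005,"grip":1},{"tx":15,"ty":-2.5,"tz":-187,"rx":0,"ry":0,"rz":0.005,"grip":1}]'; python3 - <<'E'
from h import *
c=capture("wrist");cv2.imwrite("pics/w3.png",c["img"][100:400,170:470,::-1])
q=np.load("board.npy")
s=sensors.get_state()["tool_pos"]; print(s, rz([s-[q[0],q[1],4]],-q[2],[0,0,0]))
for a in (.92,.75,.6,.45,.3,.2,.1,0):
    y=33-75*np.cos(a)+3; z=21.5+75*np.sin(a)+3.2+18
    print(a, (rz([[52,y,z-4]],q[2],[q[0],q[1],4])[0]-[592.6,-263.2,118.3]).round(1))
E
```

```text
time_s: 3.05
tool_pos: [593.2, -264.4, 120.6]
eef_rot: [1.0, 0.024, 0.001, 0.001]
contact_force: [-0.0, -0.7, 0.4]
grip_width: 0.001
finger_force: 0.0
[ 593.80914387 -264.53383238  121.26025316] [[ 53.31521243 -10.34740141 117.26025316]]
0.92 [ -0.1  -0.5 -15.9]
0.75 [  0.3  -9.9 -24.5]
0.6 [  0.6 -16.9 -33.3]
0.45 [  0.9 -22.6 -43. ]
0.3 [  1.1 -26.7 -53.4]
0.2 [  1.2 -28.5 -60.7]
0.1 [  1.2 -29.6 -68.1]
0 [  1.3 -30.  -75.6]
```

View pics/w3.png

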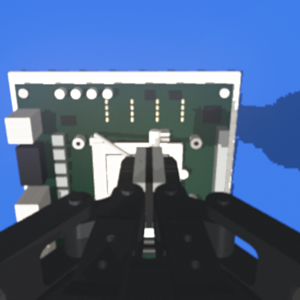

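The fingertips at crop (155,160) stand over the tab, which just shows at (160,135). I'll sweep down along the arc.

```bash
python3 -m jog '[{"tx":0,"ty":-0.5,"tz":-16,"rx":0,"ry":0,"rz":0,"grip":1},{"tx":0,"ty":-5,"tz":-21,"rx":0,"ry":0,"rz":0,"grip":1},{"tx":0,"ty":-10,"tz":-26,"rx":0,"ry":0,"rz":0,"grip":1},{"tx":0.5,"ty":-14,"tz":-30,"rx":0,"ry":0,"rz":0,"grip":1},{"tx":0.5,"ty":-17,"tz":-35,"rx":0,"ry":0,"rz":0,"grip":1},{"tx":1,"ty":-20,"tz":-40,"rx":0,"ry":0,"rz":0,"grip":1},{"tx":1,"ty":-22.5,"tz":-45,"rx":0,"ry":0,"rz":0,"grip":1},{"tx":1,"ty":-25,"tz":-50,"rx":0,"ry":0,"rz":0,"grip":1},{"tx":1,"ty":-27,"tz":-55,"rx":0,"ry":0,"rz":0,"grip":1},{"tx":1,"ty":-28,"tz":-60,"rx":0,"ry":0,"rz":0,"grip":1},{"tx":1,"ty":-29,"tz":-65,"rx":0,"ry":0,"rz":0,"grip":1},{"tx":1,"ty":-30,"tz":-70,"rx":0,"ry":0,"rz":0,"grip":1},{"tx":1,"ty":-30,"tz":-74,"rx":0,"ry":0,"rz":0,"grip":1},{"tx":1,"ty":-30,"tz":-77,"rx":0,"ry":0,"rz":0,"grip":1},{"tx":1,"ty":-30,"tz":-78,"rx":0,"ry":0,"rz":0,"grip":1},{"tx":1,"ty":-30,"tz":-78,"rx":0,"ry":0,"rz":0,"grip":1},{"tx":1,"ty":-30,"tz":-78,"rx":0,"ry":0,"rz":0,"grip":1}]'
```

```text
time_s: 4.52
tool_pos: [593.4, -293.0, 41.9]
eef_rot: [1.0, 0.024, 0.0, 0.0]
contact_force: [-3.1, 1.6, 10.4]
grip_width: 0.001
finger_force: 5.1
```

```bash
python3 -m jog '[{"tx":0,"ty":0,"tz":-2,"rx":0,"ry":0,"rz":0,"grip":1},{"tx":0,"ty":0,"tz":-3,"rx":0,"ry":0,"rz":0,"grip":1},{"tx":0,"ty":0,"tz":-3,"rx":0,"ry":0,"rz":0,"grip":1}]' && python3 -m jog '[{"tx":0,"ty":0,"tz":30,"rx":0,"ry":0,"rz":0,"grip":1},{"tx":0,"ty":0,"tz":70,"rx":0,"ry":0,"rz":0,"grip":1},{"tx":0,"ty":0,"tz":110,"rx":0,"ry":0,"rz":0,"grip":1},{"tx":0,"ty":0,"tz":150,"rx":0,"ry":0,"rz":0,"grip":1},{"tx":-30,"ty":30,"tz":190,"rx":0,"ry":0,"rz":0,"grip":0},{"tx":-30,"ty":60,"tz":210,"rx":0,"ry":0,"rz":0,"grip":0},{"tx":-30,"ty":60,"tz":210,"rx":0,"ry":0,"rz":0,"grip":0},{"tx":-30,"ty":60,"tz":210,"rx":0,"ry":0,"rz":0,"grip":0},{"tx":-30,"ty":60,"tz":210,"rx":0,"ry":0,"rz":0,"grip":0}]'; python3 - <<'E'
from h import *
c=capture("wrist"); q=np.load("board.npy"); T=[q[0],q[1],4]
b=proj(c,rz([(28,47,25.5),(-28,-47,25.5),(51,-42,21.5)],q[2],T)); print(b.round(1))
u,v=b[2].astype(int); a=c["img"][v-40:v+60,u-90:u+40,::-1]; print(u-90,v-40)
a=cv2.resize(a,None,fx=6,fy=6,interpolation=cv2.INTER_CUBIC);cv2.circle(a,(90*6,40*6),3,(0,0,255),-1);cv2.imwrite("pics/w4.png",a)
for r in spotter.regions_of(c,"lever_tab"): print(r["extent"],r["confidence"])
E
```

```text
time_s: 4.77
tool_pos: [593.7, -293.2, 41.1]
eef_rot: [1.0, 0.025, 0.001, 0.001]
contact_force: [-7.1, 3.8, 22.2]
grip_width: -0.001
finger_force: 10.7
time_s: 5.52
tool_pos: [563.9, -233.0, 247.2]
eef_rot: [1.0, 0.025, 0.0, 0.0]
contact_force: [-0.2, 0.3, -1.2]
grip_width: 0.711
finger_force: 0.0
[[298.4 175.1]
 [375.9 220.3]
 [375.1 155.1]]
285 115
[310.5, 146.6, 381.2, 171.5] 0.8
[101.8, 250.4, 161.7, 299.8] 0.27
```

View pics/w4.png

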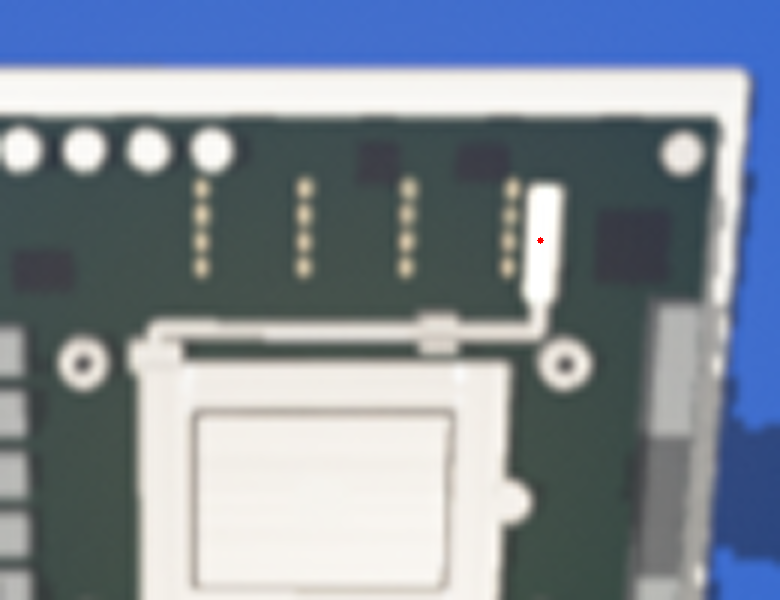

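The lever lies in its catch, and the predicted closed tab centre (red dot) falls on the tab's middle. Next I go over the grey heatsink.

```bash
python3 -m jog '[{"tx":-70,"ty":528,"tz":10,"rx":0,"ry":0,"rz":2.03,"grip":0},{"tx":-70,"ty":528,"tz":10,"rx":0,"ry":0,"rz":2.03,"grip":0},{"tx":-70,"ty":528,"tz":10,"rx":0,"ry":0,"rz":2.03,"grip":0},{"tx":-70,"ty":528,"tz":10,"rx":0,"ry":0,"rz":2.03,"grip":0},{"tx":-70,"ty":528,"tz":10,"rx":0,"ry":0,"rz":2.03,"grip":0},{"tx":-70,"ty":528,"tz":10,"rx":0,"ry":0,"rz":2.03,"grip":0},{"tx":-70,"ty":528,"tz":10,"rx":0,"ry":0,"rz":2.03,"grip":0},{"tx":-70,"ty":528,"tz":10,"rx":0,"ry":0,"rz":2.03,"grip":0},{"tx":-70,"ty":528,"tz":10,"rx":0,"ry":0,"rz":2.03,"grip":0},{"tx":-70,"ty":528,"tz":10,"rx":0,"ry":0,"rz":2.03,"grip":0},{"tx":-70,"ty":528,"tz":10,"rx":0,"ry":0,"rz":2.03,"grip":0},{"tx":-70,"ty":528,"tz":10,"rx":0,"ry":0,"rz":2.03,"grip":0},{"tx":-70,"ty":528,"tz":10,"rx":0,"ry":0,"rz":2.03,"grip":0},{"tx":-70,"ty":528,"tz":10,"rx":0,"ry":0,"rz":2.03,"grip":0},{"tx":-70,"ty":528,"tz":10,"rx":0,"ry":0,"rz":2.03,"grip":0},{"tx":-70,"ty":528,"tz":10,"rx":0,"ry":0,"rz":2.03,"grip":0},{"tx":-70,"ty":528,"tz":10,"rx":0,"ry":0,"rz":2.03,"grip":0},{"tx":-70,"ty":528,"tz":10,"rx":0,"ry":0,"rz":2.03,"grip":0},{"tx":-70,"ty":528,"tz":10,"rx":0,"ry":0,"rz":2.03,"grip":0},{"tx":-70,"ty":528,"tz":10,"rx":0,"ry":0,"rz":2.03,"grip":0}]' && python3 - <<'E'
from h import *
c=capture("wrist"); np.savez("w5.npz",**{k:np.array(c[k]) for k in("img","vfov","cx","cy","R","t")})
print(sensors.get_state()["qpos"])
for r in spotter.regions_of(c,"heatsink"): print(r["extent"],r["confidence"])
C=proj(c,[[516,251,10]])[0].astype(int); print(C)
u,v=np.clip(C,[100,75],[540,325]); print(u-100,v-75)
cv2.imwrite("pics/w5.png",cv2.resize(c["img"][v-75:v+75,u-100:u+100,::-1],None,fx=4,fy=4,interpolation=cv2.INTER_CUBIC))
E
```

```text
time_s: 7.28
tool_pos: [493.8, 294.3, 256.0]
eef_rot: [0.508, 0.862, -0.001, -0.001]
contact_force: [0.1, -0.0, -0.7]
grip_width: 0.998
finger_force: 0.0
[ 3.98005948e-01  3.11550222e-01  7.07613286e-02  1.33140177e+00
 -4.39481637e-05  1.46236123e+00]
[50.5, 2.0, 145.6, 98.2] 0.91
[289.8, 170.5, 349.9, 252.0] 0.57
[317 209]
217 134
```

View pics/w5.png

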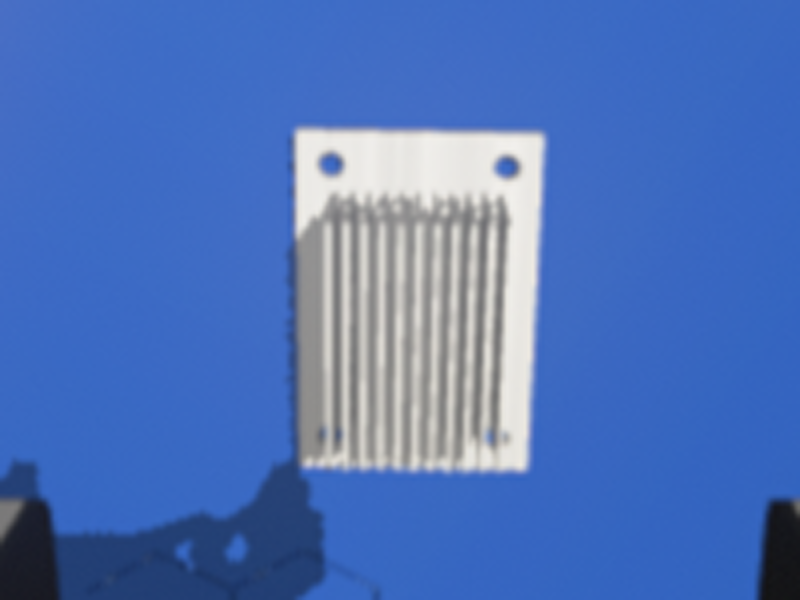

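The crop shows the grey heatsink square to the camera: base corners at (295,129), (545,133), (529,470) and (303,468), and the far holes at (331,164) and (507,167).

```bash
python3 - <<'E'
from h import *
d=np.load("w5.npz"); c={k:d[k] for k in d.files}
uv=(np.array([(295,129),(545,133),(331,164),(507,167),(529,471),(303,469)],float)-1.5)/4+[217,134]
# image left = heatsink which x? up = tool x heading ~119deg = hs +y ; image right = +x
P=np.array([(-39,58,5),(39,58,5),(-28,47,5),(28,47,5),(39,-58,5),(-39,-58,5)])
for n in(4,6):
    r=least_squares(lambda q:(proj(c,rz(P[:n],q[2],[q[0],q[1],4]))-uv[:n]).ravel(),[516,251,0.5])
    print(r.x.round(4),r.fun.reshape(-1,2).round(2).tolist())
np.save("hs.npy",r.x)
s=sensors.get_state(); M=Ro.from_quat(s["eef_rot"]).as_matrix(); print(np.arctan2(M[1,1],M[0,1]),s["tool_pos"])
E
```

```text
[5.200623e+02 2.526352e+02 4.907000e-01] [[0.18, -0.01], [-0.26, 0.03], [-0.04, -0.0], [0.13, -0.02]]
[5.206017e+02 2.524911e+02 4.973000e-01] [[0.2, 0.5], [-0.25, 0.12], [0.04, 0.44], [0.2, 0.13], [0.06, -0.68], [-0.26, -0.73]]
0.5067671164071015 [493.75560322 294.47218167 256.68811805]
```

```bash
python3 -m jog '[{"tx":26.5,"ty":-42,"tz":-40,"rx":0,"ry":0,"rz":-0.013,"grip":0},{"tx":26.5,"ty":-42,"tz":-80,"rx":0,"ry":0,"rz":-0.013,"grip":0},{"tx":26.5,"ty":-42,"tz":-120,"rx":0,"ry":0,"rz":-0.013,"grip":0},{"tx":26.5,"ty":-42,"tz":-160,"rx":0,"ry":0,"rz":-0.013,"grip":0},{"tx":26.5,"ty":-42,"tz":-185,"rx":0,"ry":0,"rz":-0.013,"grip":0},{"tx":26.5,"ty":-42,"tz":-210,"rx":0,"ry":0,"rz":-0.013,"grip":0},{"tx":26.5,"ty":-42,"tz":-229,"rx":0,"ry":0,"rz":-0.013,"grip":0},{"tx":26.5,"ty":-42,"tz":-229,"rx":0,"ry":0,"rz":-0.013,"grip":0},{"tx":26.5,"ty":-42,"tz":-229,"rx":0,"ry":0,"rz":-0.013,"grip":0},{"tx":26.5,"ty":-42,"tz":-229,"rx":0,"ry":0,"rz":-0.013,"grip":0}]' && python3 -m jog '[{"tx":0,"ty":0,"tz":0,"rx":0,"ry":0,"rz":0,"grip":1},{"tx":0,"ty":0,"tz":0,"rx":0,"ry":0,"rz":0,"grip":1},{"tx":0,"ty":0,"tz":0,"rx":0,"ry":0,"rz":0,"grip":1},{"tx":0,"ty":0,"tz":0,"rx":0,"ry":0,"rz":0,"grip":1},{"tx":0,"ty":0,"tz":0,"rx":0,"ry":0,"rz":0,"grip":1},{"tx":0,"ty":0,"tz":0,"rx":0,"ry":0,"rz":0,"grip":1},{"tx":0,"ty":0,"tz":0,"rx":0,"ry":0,"rz":0,"grip":1},{"tx":0,"ty":0,"tz":0,"rx":0,"ry":0,"rz":0,"grip":1}]' 70
```

```text
time_s: 8.22
tool_pos: [521.1, 253.1, 29.6]
eef_rot: [0.512, 0.859, 0.001, 0.001]
contact_force: [0.3, -1.1, 0.3]
grip_width: 1.003
finger_force: 0.0
time_s: 8.88
tool_pos: [521.2, 253.2, 30.2]
eef_rot: [0.512, 0.859, 0.001, 0.001]
contact_force: [0.3, -0.3, 5.6]
grip_width: 0.622
finger_force: 75.6
```

```bash
python3 -m jog '[{"tx":0,"ty":0,"tz":5,"rx":0,"ry":0,"rz":0,"grip":1},{"tx":0,"ty":0,"tz":15,"rx":0,"ry":0,"rz":0,"grip":1},{"tx":0,"ty":0,"tz":30,"rx":0,"ry":0,"rz":0,"grip":1},{"tx":0,"ty":0,"tz":55,"rx":0,"ry":0,"rz":0,"grip":1},{"tx":0,"ty":0,"tz":85,"rx":0,"ry":0,"rz":0,"grip":1},{"tx":0,"ty":-10,"tz":115,"rx":0,"ry":0,"rz":-0.03,"grip":1},{"tx":0,"ty":-30,"tz":145,"rx":0,"ry":0,"rz":-0.06,"grip":1},{"tx":0,"ty":-55,"tz":165,"rx":0,"ry":0,"rz":-0.09,"grip":1},{"tx":0,"ty":-85,"tz":180,"rx":0,"ry":0,"rz":-0.12,"grip":1},{"tx":0,"ty":-115,"tz":190,"rx":0,"ry":0,"rz":-0.15,"grip":1},{"tx":0,"ty":-150,"tz":200,"rx":0,"ry":0,"rz":-0.18,"grip":1},{"tx":0,"ty":-185,"tz":210,"rx":0,"ry":0,"rz":-0.21,"grip":1},{"tx":0,"ty":-220,"tz":215,"rx":0,"ry":0,"rz":-0.24,"grip":1},{"tx":0,"ty":-255,"tz":220,"rx":0,"ry":0,"rz":-0.27,"grip":1},{"tx":5,"ty":-290,"tz":225,"rx":0,"ry":0,"rz":-0.3,"grip":1},{"tx":10,"ty":-325,"tz":230,"rx":0,"ry":0,"rz":-0.33,"grip":1},{"tx":15,"ty":-360,"tz":232,"rx":0,"ry":0,"rz":-0.36,"grip":1},{"tx":20,"ty":-395,"tz":232,"rx":0,"ry":0,"rz":-0.39,"grip":1},{"tx":20,"ty":-425,"tz":232,"rx":0,"ry":0,"rz":-0.42,"grip":1},{"tx":20,"ty":-445,"tz":232,"rx":0,"ry":0,"rz":-0.446,"grip":1}]' && python3 -m jog '[{"tx":0,"ty":-30,"tz":0,"rx":0,"ry":0,"rz":0,"grip":1},{"tx":0,"ty":-60,"tz":0,"rx":0,"ry":0,"rz":0,"grip":1},{"tx":0,"ty":-90,"tz":0,"rx":0,"ry":0,"rz":0,"grip":1},{"tx":0,"ty":-115,"tz":0,"rx":0,"ry":0,"rz":0,"grip":1},{"tx":0,"ty":-135,"tz":0,"rx":0,"ry":0,"rz":0,"grip":1},{"tx":0,"ty":-148,"tz":0,"rx":0,"ry":0,"rz":0,"grip":1},{"tx":0,"ty":-148,"tz":0,"rx":0,"ry":0,"rz":0,"grip":1},{"tx":0,"ty":-148,"tz":0,"rx":0,"ry":0,"rz":0,"grip":1},{"tx":0,"ty":-148,"tz":0,"rx":0,"ry":0,"rz":0,"grip":1}]'; python3 - <<'E'
from h import *
c=capture("wrist"); np.savez("w6.npz",**{k:np.array(c[k]) for k in("img","vfov","cx","cy","R","t")})
s=sensors.get_state(); M=Ro.from_quat(s["eef_rot"]).as_matrix(); print(s["tool_pos"],M.round(4).tolist())
cv2.imwrite("pics/w6.png",cv2.resize(c["img"][60:360,140:500,::-1],None,fx=2,fy=2,interpolation=cv2.INTER_CUBIC))
E
```

```text
time_s: 10.55
tool_pos: [539.8, -195.2, 260.7]
eef_rot: [0.691, 0.723, -0.0, 0.0]
contact_force: [0.5, -0.9, -2.0]
grip_width: 0.62
finger_force: 74.3
time_s: 11.3
tool_pos: [540.0, -339.1, 260.5]
eef_rot: [0.689, 0.724, 0.0, -0.0]
contact_force: [0.6, 0.4, -2.6]
grip_width: 0.619
finger_force: 74.3
[ 540.11038713 -338.84848217  260.58274724] [[-0.0502, 0.9987, -0.0001], [0.9987, 0.0502, 0.0006], [0.0006, -0.0001, -1.0]]
```

View pics/w6.png

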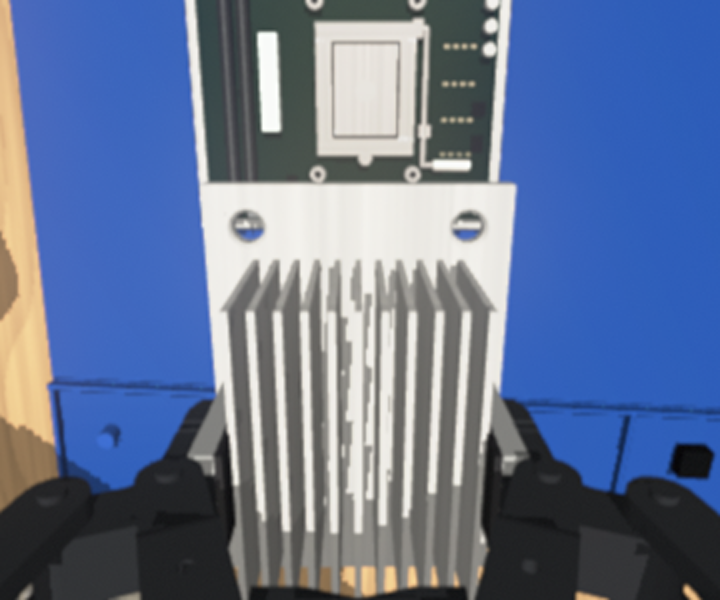

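The picture shows the heatsink held straight, holes at crop (248,226) and (468,226). The board lies beyond it, with posts at (314,2), (418,2), (318,174) and (412,174). Both are in one image, so I fit both.

```bash
cat > fit.py <<'E'
from h import *
d=np.load("w6.npz"); c={k:d[k] for k in d.files}
g=cv2.cvtColor(c["img"],cv2.COLOR_RGB2GRAY)
def circ(p,lo,hi,w):
    u,v=np.round(p).astype(int); v0=max(v-w,0); a=g[v0:v+w+1,u-w:u+w+1]
    a=cv2.resize(a,None,fx=8,fy=8,interpolation=cv2.INTER_CUBIC)
    h=cv2.HoughCircles(a,cv2.HOUGH_GRADIENT,1,200,param1=100,param2=10,minRadius=int(lo*8),maxRadius=int(hi*8))
    return (h[0,0,:2]-3.5)/8+[u-w,v0], h[0,0,2]/8
k=lambda p:(np.array(p,float)-.5)/2+[140,60]
posts=[];
for p in [(418,2),(314,2),(318,174),(412,174)]:
    q,r=circ(k(p),3,5.5,9); posts.append(q); print("post",k(p),q.round(2),r)
P=np.array([(28,47,25.5),(-28,47,25.5),(-28,-47,25.5),(28,-47,25.5)])
b=least_squares(lambda q:(proj(c,rz(P,q[2],[q[0],q[1],4]))-np.array(posts)).ravel(),np.load("board.npy"))
print("board",b.x.round(4),b.fun.round(2),"old",np.load("board.npy"))
holes=[circ(k(p),6,11,14) for p in [(248,226),(468,226)]]; print("holes",holes)
uv=np.array([holes[0][0],holes[1][0],k((202,185)),k((516,184)),k((258,262)),k((457,262)),k((226,310)),k((493,310))])
Q=np.array([(-28,47,5),(28,47,5),(-39,58,5),(39,58,5),(-27,39,5),(27,39,5),(-27,39,45),(27,39,45)],float)
W=np.array([2,2,1,1,.5,.5,1,1])[:,None]
def hp(q): return Ro.from_euler("xyz",[q[4],q[5],q[2]]).apply(Q)+[q[0],q[1],q[3]]
for fixed in(True,False):
    fn=lambda q:((proj(c,hp(q if not fixed else [*q,0,0]))-uv)*W).ravel()
    r=least_squares(fn,[540,-339,.05,235]+([] if fixed else [0,0])); print("hs",r.x.round(4)); print(r.fun.reshape(-1,2).round(2).tolist())
E
python3 fit.py
```

```text
post [348.75  60.75] [348.88  59.5 ] 4.575
post [296.75  60.75] [296.75  59.5 ] 4.65
post [298.75 146.75] [298.38 147.  ] 4.175
post [345.75 146.75] [345. 146.] 3.1
board [ 5.39884e+02 -2.56615e+02  4.61000e-02] [-0.49 -0.09  0.07 -0.36 -0.19 -0.34  0.65  0.88] old [ 5.40061855e+02 -2.56735784e+02  4.76146451e-02]Traceback (most recent call last):
  File "fit.py", line 16, in <module>
    holes=[circ(k(p),6,11,14) for p in [(248,226),(468,226)]]; print("holes",holes)
           ~~~~^^^^^^^^^^^^^^
  File "fit.py", line 8, in circ
    return (h[0,0,:2]-3.5)/8+[u-w,v0], h[0,0,2]/8
            ~^^^^^^^^
TypeError: 'NoneType' object is not subscriptable
```

```bash
python3 - <<'E'
s=open("fit.py").read()
s=s.replace("holes=[circ(k(p),6,11,14) for","""def blob(p,w=13):
    u,v=np.round(p).astype(int); a=g[v-w:v+w+1,u-w:u+w+1]; m=(a<np.percentile(a,90)*.85).astype(np.uint8)
    cs=max(cv2.findContours(m,cv2.RETR_EXTERNAL,cv2.CHAIN_APPROX_NONE)[0],key=cv2.contourArea); (x,y),r=cv2.minEnclosingCircle(cs)
    return np.array([x+u-w,y+v-w]),r
holes=[blob(k(p)) for""")
open("fit.py","w").write(s)
E
python3 fit.py | tail -5
```

```text
hs [ 5.402046e+02 -3.395367e+02  5.230000e-02  2.319515e+02]
[[1.31, 1.67], [-0.05, 1.57], [0.19, -0.88], [-1.16, -0.63], [-0.93, -1.33], [1.24, -1.4], [-2.52, -1.28], [1.22, -1.48]]
hs [ 5.399981e+02 -3.392769e+02  4.990000e-02  2.302524e+02  2.620000e-02
  8.400000e-03]
[[1.33, 0.75], [-0.62, 0.81], [0.1, -1.27], [-1.4, -0.81], [-0.91, -1.61], [1.06, -1.68], [-1.39, 0.38], [1.27, 0.11]]
```

```bash
python3 -m jog '[{"tx":0,"ty":15,"tz":0,"rx":0,"ry":0,"rz":-0.004,"grip":1},{"tx":0,"ty":40,"tz":-10,"rx":0,"ry":0,"rz":-0.004,"grip":1},{"tx":0,"ty":65,"tz":-25,"rx":0,"ry":0,"rz":-0.004,"grip":1},{"tx":0,"ty":80,"tz":-50,"rx":0,"ry":0,"rz":-0.004,"grip":1},{"tx":0,"ty":82.5,"tz":-75,"rx":0,"ry":0,"rz":-0.004,"grip":1},{"tx":0,"ty":82.5,"tz":-100,"rx":0,"ry":0,"rz":-0.004,"grip":1},{"tx":0,"ty":82.5,"tz":-120,"rx":0,"ry":0,"rz":-0.004,"grip":1},{"tx":0,"ty":82.5,"tz":-140,"rx":0,"ry":0,"rz":-0.004,"grip":1},{"tx":0,"ty":82.5,"tz":-155,"rx":0,"ry":0,"rz":-0.004,"grip":1},{"tx":0,"ty":82.5,"tz":-168,"rx":0,"ry":0,"rz":-0.004,"grip":1},{"tx":0,"ty":82.5,"tz":-178,"rx":0,"ry":0,"rz":-0.004,"grip":1},{"tx":0,"ty":82.5,"tz":-186,"rx":0,"ry":0,"rz":-0.004,"grip":1},{"tx":0,"ty":82.5,"tz":-191,"rx":0,"ry":0,"rz":-0.004,"grip":1},{"tx":0,"ty":82.5,"tz":-194,"rx":0,"ry":0,"rz":-0.004,"grip":1},{"tx":0,"ty":82.5,"tz":-194,"rx":0,"ry":0,"rz":-0.004,"grip":1},{"tx":0,"ty":82.5,"tz":-194,"rx":0,"ry":0,"rz":-0.004,"grip":1},{"tx":0,"ty":82.5,"tz":-194,"rx":0,"ry":0,"rz":-0.004,"grip":1},{"tx":0,"ty":82.5,"tz":-194,"rx":0,"ry":0,"rz":-0.004,"grip":1}]'; python3 - <<'E'
from h import *
c=capture("wrist"); t=capture("scene")
s=sensors.get_state(); print(s["tool_pos"],s["contact_force"])
a=cv2.resize(c["img"][80:240,190:450,::-1],None,fx=3,fy=3,interpolation=cv2.INTER_CUBIC)
b=cv2.resize(t["img"][150:240,130:250,::-1],(400,120*3-60)); 
a=np.vstack([a,np.zeros((120,780,3),np.uint8)]) ; a[300:600,380:]=b
cv2.imwrite("pics/w7.png",a)
q=np.load("board.npy"); print("posts",(proj(c,rz([(28,47,25.5),(-28,47,25.5)],q[2],[q[0],q[1],4]))-[190,80])*3, "holes", (proj(c,rz([(28,47,40.5),(-28,47,40.5)],q[2],[q[0],q[1],4]))-[190,80])*3)
E
```

```text
time_s: 12.85
tool_pos: [540.5, -258.1, 67.0]
eef_rot: [0.691, 0.723, 0.0, 0.001]
contact_force: [-0.6, -0.7, -2.3]
grip_width: 0.624
finger_force: 74.4
[ 540.35498922 -257.96084304   66.82190251] [-0.00692669 -0.80809752 -2.09100475]
posts [[534.4039143  253.17992272]
 [231.34639178 253.74557701]] holes [[548.39377093 268.82588001]
 [216.97799534 269.44814954]]
```

View pics/w7.png

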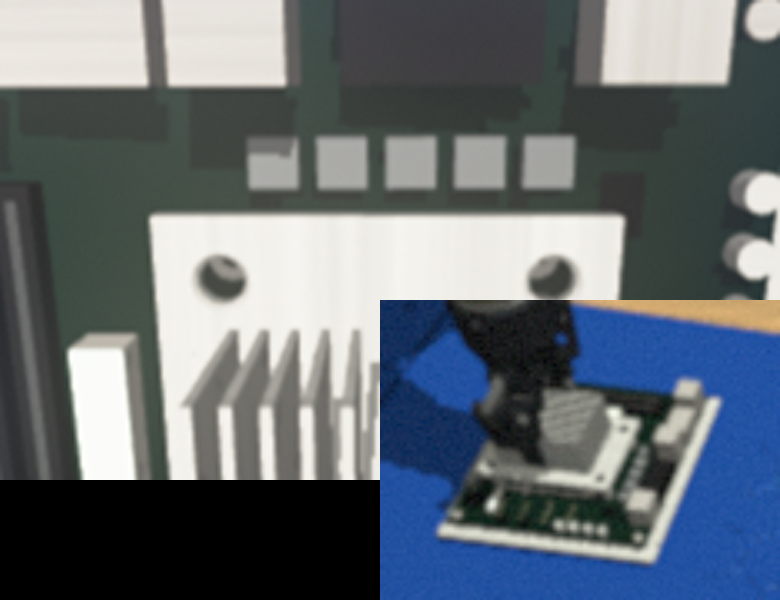

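The holes show at crop (221,278) and (552,276), against (217,269) and (548,269) wanted. The spacing matches, so the height is right. The heatsink is about 1.4 mm short in +y and 0.6 mm over in x; I'll trim that.

```bash
python3 -m jog '[{"tx":-0.6,"ty":1.3,"tz":0,"rx":0,"ry":0,"rz":0,"grip":1},{"tx":-0.6,"ty":1.3,"tz":0,"rx":0,"ry":0,"rz":0,"grip":1},{"tx":-0.6,"ty":1.3,"tz":0,"rx":0,"ry":0,"rz":0,"grip":1},{"tx":-0.6,"ty":1.3,"tz":0,"rx":0,"ry":0,"rz":0,"grip":1},{"tx":-0.6,"ty":1.3,"tz":0,"rx":0,"ry":0,"rz":0,"grip":1},{"tx":-0.6,"ty":1.3,"tz":0,"rx":0,"ry":0,"rz":0,"grip":1}]'; python3 - <<'E'
from h import *
c=capture("wrist"); g=cv2.cvtColor(c["img"],cv2.COLOR_RGB2GRAY); q=np.load("board.npy")
w=13
for X in((-28,47,40.5),(28,47,40.5)):
    p=proj(c,rz([X],q[2],[q[0],q[1],4]))[0]; u,v=np.round(p).astype(int); a=g[v-w:v+w+1,u-w:u+w+1]
    m=(a<np.percentile(a,80)*.85).astype(np.uint8)
    for k in cv2.findContours(m,cv2.RETR_EXTERNAL,cv2.CHAIN_APPROX_NONE)[0]:
        if cv2.contourArea(k)>80: (x,y),r=cv2.minEnclosingCircle(k); print(p.round(1),(np.array([x+u-w,y+v-w])-p).round(2),r)
E
```

```text
time_s: 13.45
tool_pos: [539.5, -256.4, 66.3]
eef_rot: [0.691, 0.723, 0.0, 0.0]
contact_force: [-0.1, 0.5, -2.9]
grip_width: 0.62
finger_force: 74.4
[264.2 173.4] [-1.21 -0.39] 8.944372177124023
[374.8 173.2] [-0.88 -0.4 ] 8.94668197631836
```

Now within about 0.5 mm, level and steady, so I hand it in.

```bash
python3 -c "
from workcell import ticket; print(ticket.sign_off())"
```

```text
the job is handed in; nothing more can be done
None
```

The lever is down in its catch and the heatsink is held steady about 10 mm above the posts; the last check put the two visible holes within about 0.5 mm of their posts, and the job is handed in (no verdict was returned).

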